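# Load a centrifuge rotor in balance and close it

## Task

Load the centrifuge rotor so that it is balanced: take the three tubes from the rack beside it and stand each one fully down in the well straight across the rotor from the tube of the same kind that is already in it, and leave those three where they are. Then put the clear lid over the rotor so that it sits level and fully down on the flange.

Things in the scene. Friction and masses are not known exactly. Their poses are not given: they have to be found in the camera images.
- rotor: Fixed round aluminium centrifuge rotor, 132 mm across, face 64 mm above the bench (4 mm nut in the middle), with six upright wells: bore 20 mm, floor 14 mm above the bench, centres 42 mm from the axis at 0, 60, 120, 180, 240, 300 deg from its x. Every second well holds a tube. Lid flange: upper side 56 mm above the bench, round a 118 mm rim. Origin on the axis at bench level, z up.
- tube_rack: Fixed blue tube rack beside the rotor (not the one farther back), 48 x 124 x 52 mm, two rows of five square 18 mm holes: centres x = -11, 11 mm, y = -44, -22, 0, 22, 44 mm in its frame; floor 4 mm above the bench. The loose tubes stand in holes (-11,-44), (11,0), (-11,44), in any order; finger room lies either side of each along the rack's x. Origin: centre of the underside, y along the rack.
- lid: Clear rotor lid, an upside-down cup, 131 mm outer and 124 mm inner diameter, 70 mm high, ceiling inside 66 mm above its rim; ribbed black knob on top, 27 mm in diameter, 86 to 110 mm above the rim. Loose, about 0.16 kg, rim down on the bench at first. Slips over the rotor's rim with 3 mm play and rests on the flange. Origin: centre of the rim plane (lowest), z up.
- disc_tube: Loose tube with a broad flat grey cap: 84 mm long, body 16 mm in diameter, cap 27 mm in diameter over its ribs, 70 to 84 mm above the bottom. Foot rounded to 9 mm; about 22 g. Stands upright in the rack at first. Origin: centre of its bottom, z towards the cap.
- plug_tube: Loose tube with a narrow grey stopper: 95 mm long, body 16 mm in diameter (17 at its lip) up to 84 mm above the bottom, then the stopper, 10 mm in diameter. Foot rounded to 9 mm; about 22 g. Stands upright in the rack at first. Origin: centre of its bottom, z towards the cap.
- long_tube: Loose tube with a long slim grey cap: 94 mm long, body 16 mm in diameter, cap 20 mm in diameter over its ribs, 62 to 94 mm above the bottom, tapering above 86 mm. Foot rounded to 9 mm; about 22 g. Stands upright in the rack at first. Origin: centre of its bottom, z towards the cap.
- disc_twin: The same kind of tube with a broad flat grey cap: 84 mm long, body 16 mm in diameter, cap 27 mm in diameter over its ribs, 70 to 84 mm above the bottom. Stands in one of the rotor's wells from the start and stays there. Origin: centre of its bottom, z towards the cap.
- plug_twin: The same kind of tube with a narrow grey stopper: 95 mm long, body 16 mm in diameter (17 at its lip) up to 84 mm above the bottom, then the stopper, 10 mm in diameter. Stands in one of the rotor's wells from the start and stays there. Origin: centre of its bottom, z towards the cap.
- long_twin: The same kind of tube with a long slim grey cap: 94 mm long, body 16 mm in diameter, cap 20 mm in diameter over its ribs, 62 to 94 mm above the bottom, tapering above 86 mm. Stands in one of the rotor's wells from the start and stays there. Origin: centre of its bottom, z towards the cap.

How it is judged:
On the way:
1. each of the three rack tubes stands fully down in the well opposite its twin (horizontal distance between disc_tube and disc_twin above 0.078 m and horizontal distance between disc_tube and rotor between 0.036 and 0.048 m and z of each of disc_tube, plug_tube, long_tube in the frame of rotor below 0.018 m and horizontal distance between plug_tube and plug_twin above 0.078 m and horizontal distance between plug_tube and rotor between 0.036 and 0.048 m and horizontal distance between long_tube and long_twin above 0.078 m and horizontal distance between long_tube and rotor between 0.036 and 0.048 m), for 0.2 s.
At the end, for the whole second after the job is handed in: Each rack tube is within 4 mm of the floor of a well, 36 to 48 mm from the rotor axis and over 78 mm from its twin (so straight across); the twins are still down in their wells; the lid is on the flange within 3 mm, centred within 6 mm, tilt under 0.06 rad; all at rest (all of step 1 and z of each of disc_twin, plug_twin, long_twin in the frame of rotor below 0.018 m and horizontal distance between each of disc_twin, plug_twin, long_twin and rotor below 0.048 m and horizontal distance between lid and rotor below 0.006 m and z of lid in the frame of rotor below 0.059 m and angle between lid's own z axis and vertical below 0.06 rad and linear speed of each of disc_tube, plug_tube, long_tube, lid below 0.02 m/s); the robot touches nothing.
It fails at once if a tube that was already in the rotor is pulled out of its well or moved to another (distance of any of disc_twin, plug_twin, long_twin from where it was at the start of the episode above 0.02 m).
It also fails if it takes over 120 s, if anything falls off the work surface, if the arm or the gripper's body presses on something with over 40 N, if the wrist force passes 120 N, or if a joint passes its speed limit or range.

## Robot

A 6-joint arm with a two-finger parallel gripper is mounted at the origin on a cart in front of the work surface, level with it; the furniture and walls round the work are solid. World frame = base frame: x ahead of the robot, y to its left, z up, the work surface at z = 0. Lengths are in m, angles in rad, forces in N, time in s.
With the tool pointing down it reaches from about 0.35 to 0.85 m from the base axis. Payload 8.1 kg.
Tool frame: the origin (TCP) lies midway between the tips of the shut fingers; the grasp point (between the pads) lies 19 mm behind it; z points along the fingers, y is the line along which they close (so a half turn about z gives the same grasp; the last joint's range is limited). The gripper opens to 85 mm and grips with 20 to 120 N. Pads are 22 mm wide; open, the fingers measure 114 mm over their backs; the gripper's body (76 mm by 85 mm) begins 54 mm behind the grasp point. The pads swing forward as they close: fully open they stand 13 mm farther back than shut.
Start: joints at [-1.218, 0.13, 1.488, -0, 1.523, -0.085], TCP at [0.254, -0.543, 0.231] pointing down, gripper open.
Joint ranges: [-2.96, 2.96], [-0.89, 2.26], [0.02, 2.5], [-1.34, 4.48], [0, 2.73], [-2.66, 2.66]. Speed limits (rad/s): [2.39, 2.39, 2.79, 3.14, 3.14, 3.14].

## Interface

Orientations are given as a unit quaternion [w, x, y, z].
In Python, from cell import sense, read_camera, camera_info, close_job, find_in gives the robot as it stands.
- The arm moves only by the tool step_arm, never from a script. Its argument "targets" is one flat list of numbers, 5 for each row, row after row: the gripper command: -1 is fully open, 1 is shut, values between are in proportion, then the shift along the tool's x, y, z in units of 40 mm (1.0 is 40 mm), then the turn about the tool's z in units of 5 degrees (1.0 is 5 degrees). In form: [gripper, x, y, z, yaw, gripper, x, y, z, yaw, ...]. A call has 1 to 8 rows; each row shifts and turns the commanded pose from where the row before left it, along the tool's axes as they then stand; what a row does not reach is not made up. A row lasts 1/10 s, in which the tool goes at most 50 mm and 8.59 degrees, less where a joint would pass 70% of its speed; a pose out of reach is approached as far as the arm can. A call is refused whole if a number of a shift passes 1 or a number of a turn 1, either way. A call with a gripper value outside its range is refused whole. The fingers move at their own pace and stop on an object; "newtons" is the grip in N (left out, the last holds). Time passes only in rows, so rows that do not move let the fingers close. It gives the time, the measured TCP pose, the force, the opening and the grip force at its end, in the units of the state.
- sense(): the state, without advancing time (a new reading comes with each control period).
- read_camera(name): name is "scene" or "top"; returns (picture, depth): 400x640x3 uint8, red, green, blue; 400x640 float32, m along the optical axis (not along the pixel's ray), 0 where there is no reading.
- camera_info(name): a dict with "fx", "fy", "cx", "cy" (pixels), "T" (4x4, takes a point from camera to world coordinates). Camera axes: x right, y down, z forward; pixel columns grow to the right and rows downward; lengths in m; the calibration is good to about 2 mm. A picture is of the moment at which its call begins. camera_info takes no time and is no camera call.
- close_job(): hands the job in; it is judged then, once.
Trained networks look in the newest picture that a camera, given by its name, has taken for a name from the list of things; names that differ only in an ending like _2 or _b are one class to them, and where a whole thing is asked for, a point or a joint stands for the part that bears it (a point fixed in the world has none). Each returns a list of dicts, best first, with "p" (0 to 1); they miss things now and then, are a little off and sometimes report something else, mostly with a low value. They report only what shows in the picture. A call takes as long as a camera call.
- find_in(name, camera): "xyz" ([x, y, z] in m, in world coordinates, good to about 4 mm: the middle of the surface that is visible of it).
The state is a dict: "clock": time; "joints": joint angles; "qd": joint speeds; "joint_efforts": joint torques, N m; "position": TCP position; "orientation": TCP orientation; "force": force on the tool from outside, world axes, zero at the start; "wrist_torque": the same for the moment, N m; "gripper_width": opening from 0.0 (shut) to 1.0 (fully open); "gripper_force": force on a finger pad.
Only numpy, scipy, OpenCV 4.12 (cv2) and the standard library are available. Lean on these libraries where they do the work, as an engineer would, in place of code of your own. Each camera call takes 0.05 s, during which the arm holds its last target. There are 200 camera calls.

## Working session

There is one attempt and no reset: what is moved stays moved. The work goes in short steps, Python scripts to look and compute and a tool call to move; the robot and the scene stay as the last step left them, time stands still between calls to the robot, and variables do not carry over. Pictures are saved under pics/ and viewed, at most 14 in all, crops included, and the job is handed in when it is done.

Besides the shell and the picture viewer there is one more tool, called as name(argument=value, ...) on one line, values as JSON. step_arm: Moves the arm, as the interface text tells. Its arguments: {"type":"object","properties":{"targets":{"type":"array"},"newtons":{"type":"number"}},"required":["targets"]}

```bash
mkdir -p pics
cat > h.py <<'E'
from cell import *
import numpy as np, cv2
def shot(n,f):
    p,d=read_camera(n); cv2.imwrite('pics/'+f,p[:,:,::-1]); np.save(f'{n}.npy',d); return p,d
def pt(n,d,u,v):
    c=camera_info(n); z=d[int(v),int(u)]
    return (c['T']@np.array([(u-c['cx'])*z/c['fx'],(v-c['cy'])*z/c['fy'],z,1]))[:3]
def cloud(n,d):
    c=camera_info(n); v,u=np.mgrid[:400,:640]
    P=np.stack([(u-c['cx'])*d/c['fx'],(v-c['cy'])*d/c['fy'],d,np.ones_like(d)],-1)
    return (P@c['T'].T)[...,:3]
E
python3 - <<'E'
from h import *
shot('scene','s0.png'); shot('top','t0.png')
for cam in ['top','scene']:
  print(cam,camera_info(cam)['T'].round(3).tolist(),camera_info(cam)['fx'])
  for n in ['rotor','tube_rack','lid','disc_tube','plug_tube','long_tube','disc_twin','plug_twin','long_twin']:
    print(n,[(np.round(r['xyz'],3).tolist(),round(r['p'],2)) for r in find_in(n,cam)][:4])
print(sense())
E
```

```text
top [[0.016, -0.989, 0.146, 0.332], [-1.0, -0.015, 0.013, -0.133], [-0.011, -0.146, -0.989, 1.184], [0.0, 0.0, 0.0, 1.0]] 389.52501281457967
rotor [([0.507, -0.426, 0.061], 0.55)]
tube_rack [([0.515, -0.23, 0.05], 0.91)]
lid [([0.464, 0.054, 0.07], 0.6)]
disc_tube []
plug_tube [([0.524, -0.233, 0.086], 0.62)]
long_tube [([0.505, -0.194, 0.098], 0.57)]
disc_twin [([0.476, -0.401, 0.098], 0.66)]
plug_twin []
long_twin [([0.542, -0.402, 0.105], 0.5)]
scene [[0.922, -0.195, 0.336, 0.145], [-0.388, -0.508, 0.769, -0.922], [0.02, -0.839, -0.544, 0.607], [0.0, 0.0, 0.0, 1.0]] 449.90012775527845
rotor [([0.493, -0.45, 0.058], 0.74)]
tube_rack [([0.503, -0.26, 0.038], 0.94)]
lid [([0.529, 0.025, 0.037], 0.53)]
disc_tube [([0.499, -0.282, 0.08], 0.5)]
plug_tube [([0.528, -0.237, 0.081], 0.57)]
long_tube [([0.496, -0.195, 0.068], 0.78), ([0.501, -0.47, 0.09], 0.7)]
disc_twin [([0.47, -0.406, 0.096], 0.83)]
plug_twin [([0.502, -0.469, 0.091], 0.52)]
long_twin [([0.543, -0.412, 0.086], 0.67), ([0.492, -0.453, 0.057], 0.41)]
{'clock': 1.0, 'joints': array([-1.21839525e+00,  1.30374187e-01,  1.48817553e+00, -2.02269812e-06,
        1.52302472e+00, -8.54256178e-02]), 'qd': array([ 0.00059373,  0.0019888 ,  0.00143943, -0.00093555, -0.00122674,
       -0.0001842 ]), 'joint_efforts': array([ 4.47394696e-04, -5.69335771e+01, -5.00861049e+01, -8.71705311e-05,
        1.36696661e-03, -3.94570222e-06]), 'position': array([ 0.25439193, -0.54341062,  0.2313211 ]), 'orientation': array([9.16135897e-06, 9.76134003e-01, 2.17169079e-01, 2.10981582e-07]), 'force': array([ 0.22011606,  0.75705006, -0.12896945]), 'wrist_torque': array([-0.0527661 , -0.00163382,  0.03682023]), 'gripper_force': 0.0, 'gripper_width': 1.0018150258334548}
```

View pics/s0.png

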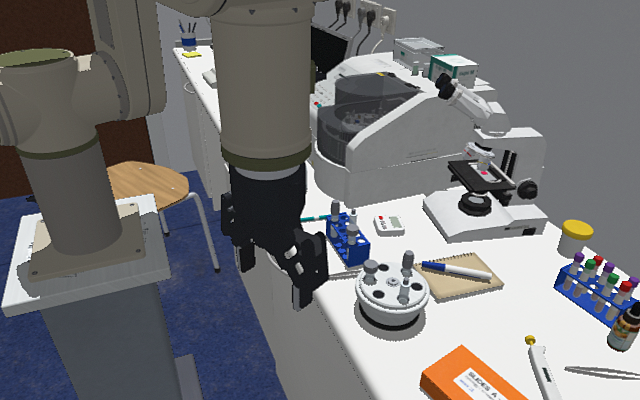

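View pics/t0.png

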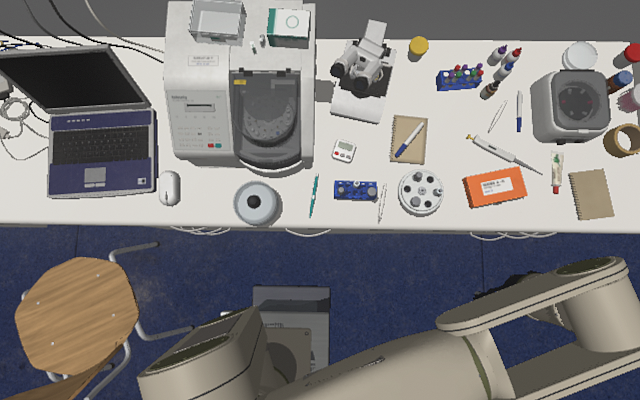

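Run:
```python
from h import *
from scipy.optimize import least_squares
for cam in ['top','scene']:
  d=np.load(cam+'.npy'); P=cloud(cam,d)
  c=camera_info(cam)
  X=P.reshape(-1,3); X=X[d.reshape(-1)>0]
  reg=X[(abs(X[:,0]-.507)<.12)&(abs(X[:,1]+.43)<.1)]
  # rotor face z~.064
  f=reg[(reg[:,2]>.058)&(reg[:,2]<.069)]
  print(cam,'face z',np.median(f[:,2]),'minmax',f.min(0),f.max(0),len(f))
  hull=cv2.convexHull(f[:,:2].astype(np.float32))[:,0]
  print('circ',cv2.minEnclosingCircle(hull))
  for n,(a,b,y0,y1) in dict(rot=(.4,.62,-.53,-.33),rack=(.45,.58,-.31,-.15)).items():
    t=X[(X[:,0]>a)&(X[:,0]<b)&(X[:,1]>y0)&(X[:,1]<y1)&(X[:,2]>.078)&(X[:,2]<.125)]
    im=np.zeros((300,300),np.uint8)
    ij=((t[:,:2]-[a,y0])*1000).astype(int); im[ij[:,0],ij[:,1]]=1
    im=cv2.dilate(im,np.ones((5,5)))
    k,l=cv2.connectedComponents(im)
    L=l[ij[:,0],ij[:,1]]
    for q in range(1,k):
      s=t[L==q]
      if len(s)>8: print(n,len(s),'mean',s.mean(0).round(4),'min',s.min(0).round(3),'max',s.max(0).round(3))
  r=X[(X[:,0]>.45)&(X[:,0]<.58)&(X[:,1]>-.33)&(X[:,1]<-.15)&(X[:,2]>.045)&(X[:,2]<.058)]
  print('rack',cv2.minAreaRect(r[:,:2].astype(np.float32)),r[:,2].mean())
  l=X[(X[:,0]>.35)&(X[:,0]<.62)&(X[:,1]>-.07)&(X[:,1]<.15)]
  for z0,z1 in [(.06,.08),(.08,.1),(.1,.125)]:
    s=l[(l[:,2]>z0)&(l[:,2]<z1)]
    if len(s)>5: print('lid',z0,len(s),s.mean(0).round(4),s.min(0).round(3),s.max(0).round(3),cv2.minEnclosingCircle(s[:,:2].astype(np.float32)))
```

```text
top face z 0.06432890578347239 minmax [ 0.44837707 -0.48759661  0.05800307] [ 0.57561868 -0.35896909  0.06896189] 1041
circ ((0.511487603187561, -0.42343634366989136), 0.06570573896169662)
rot 77 mean [ 0.4776 -0.3982  0.0972] min [ 0.465 -0.411  0.085] max [ 0.49  -0.387  0.103]
rot 39 mean [ 0.5056 -0.4629  0.099 ] min [ 0.498 -0.472  0.079] max [ 0.513 -0.457  0.114]
rot 55 mean [ 0.5481 -0.4048  0.1014] min [ 0.54  -0.416  0.079] max [ 0.557 -0.397  0.112]
rack 71 mean [ 0.5034 -0.2759  0.0879] min [ 0.492 -0.289  0.078] max [ 0.516 -0.263  0.093]
rack 41 mean [ 0.5048 -0.1885  0.0952] min [ 0.497 -0.197  0.081] max [ 0.516 -0.18   0.103]
rack 32 mean [ 0.5268 -0.2328  0.0916] min [ 0.52  -0.24   0.085] max [ 0.535 -0.226  0.101]
rack ((0.5165040493011475, -0.23253948986530304), (0.1231299415230751, 0.04883100464940071), 88.78145599365234) 0.050994166638427235
lid 0.06 1485 [0.476  0.0568 0.0695] [ 0.409 -0.07   0.06 ] [0.587 0.15  0.08 ] ((0.5271733999252319, 0.04199397563934326), 0.12264365702867508)
lid 0.08 102 [0.5594 0.0402 0.0898] [ 0.458 -0.068  0.08 ] [0.59  0.148 0.1  ]
[... 831 characters left out ...]
  0.079] max [ 0.513 -0.185  0.098]
rack 63 mean [ 0.5253 -0.2387  0.0878] min [ 0.518 -0.245  0.078] max [ 0.534 -0.229  0.099]
rack ((0.5156821012496948, -0.23496390879154205), (0.1269904375076294, 0.04880150035023689), 88.23261260986328) 0.04910922789515193
lid 0.06 208 [ 0.5631 -0.0121  0.0701] [ 0.526 -0.07   0.06 ] [0.585 0.133 0.08 ] ((0.5801774859428406, 0.03139478340744972), 0.10151513665914536)
lid 0.08 218 [ 0.5643 -0.0119  0.09  ] [ 0.551 -0.07   0.08 ] [0.586 0.136 0.1  ] ((0.5810813307762146, 0.0329204797744751), 0.10279717296361923)
lid 0.1 370 [ 0.5673 -0.0018  0.1108] [ 0.551 -0.07   0.1  ] [0.586 0.147 0.125] ((0.5802109837532043, 0.038683924823999405), 0.10873990505933762)
```

The scene picture shows the rotor near (392,295), the rack at (347,240), and the lid hidden behind the arm. In the top picture the lid is at (257,203), the rack at (356,190) and the rotor at (421,192). I'll enlarge these areas to identify the tubes.

Run:
```python
from h import *
s=cv2.imread('pics/s0.png'); t=cv2.imread('pics/t0.png')
a=cv2.resize(s[190:340,310:440],None,fx=3,fy=4*.9,interpolation=cv2.INTER_CUBIC)
a=cv2.resize(s[190:340,310:440],(390,450),interpolation=cv2.INTER_CUBIC)
b=cv2.resize(t[160:220,325:451],(400,190),interpolation=cv2.INTER_CUBIC)
c=cv2.resize(t[170:235,225:290],(260,260),interpolation=cv2.INTER_CUBIC)
o=np.zeros((450,800,3),np.uint8); o[:,:390]=a; o[:190,395:795]=b; o[190:450,395:655]=c
cv2.imwrite('pics/crop.png',o)
```

```text
(no output)
```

View pics/crop.png

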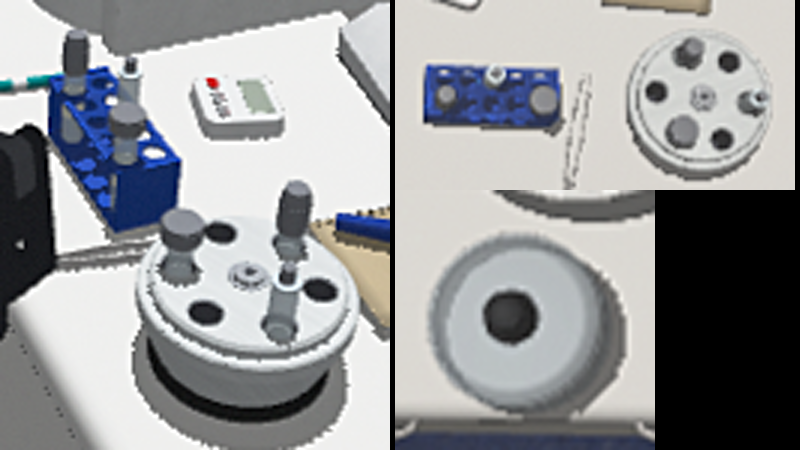

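The close-up shows which tube is which. In the rack, long is at top-left, plug in the middle and disc in front. In the rotor, disc_twin is left, long_twin is at the top right and plug_twin is right/front. Next I'll refine positions from the images.

```bash
cat >> h.py <<'E'
def ray(n,uv,z):
    c=camera_info(n); T=c['T']; uv=np.atleast_2d(uv)
    r=np.c_[(uv[:,0]-c['cx'])/c['fx'],(uv[:,1]-c['cy'])/c['fy'],np.ones(len(uv))]@T[:3,:3].T
    return T[:3,3]+r*((z-T[2,3])/r[:,2])[:,None]
def yang(q):
    from scipy.spatial.transform import Rotation as R
    M=R.from_quat([q[1],q[2],q[3],q[0]]).as_matrix(); return np.degrees(np.arctan2(M[1,1],M[0,1])),M
def plan(xyz,ang=None):
    """units: yaw units (5deg) first, then total shift in tool axes after turning, units of 40mm"""
    s=sense(); a,M=yang(s['orientation']); 
    dy=0 if ang is None else -((ang-a+90)%180-90)
    if ang is None: ang=a
    t=np.radians(a-dy); y=np.array([np.cos(t),np.sin(t),0]); z=np.array([0,0,-1.]); x=np.cross(y,z)
    d=np.array(xyz)-s['position']
    print('clk',s['clock'],'pos',s['position'].round(4),'ang',round(a,1),'j6',s['joints'][5].round(2),'yaw units',round(dy/5,2),'alt',round((dy-180*np.sign(dy))/5,2),'shift',[round(float(d@e)/.04,2) for e in(x,y,z)])
E
python3 - <<'E'
from h import *
for n,f in [('top','t0.png'),('scene','s0.png')]:
  im=cv2.imread('pics/'+f); g=cv2.cvtColor(im,cv2.COLOR_BGR2GRAY); d=np.load(n+'.npy')
  c=camera_info(n); Ti=np.linalg.inv(c['T'])
  def proj(p): q=Ti@np.r_[p,1]; return np.array([c['fx']*q[0]/q[2]+c['cx'],c['fy']*q[1]/q[2]+c['cy']])
  # wells
  for nm,p in [('Wdisc',(.545,-.448)),('Wlong',(.474,-.441)),('Wplug',(.517,-.383))]:
    u=proj([*p,.064]); v,uu=np.mgrid[:400,:640]
    m=(np.hypot(uu-u[0],v-u[1])<(7 if n=='top' else 13))
    w=np.clip((190-g.astype(float))/120,0,1)*m
    cen=np.array([(w*uu).sum(),(w*v).sum()])/w.sum()
    print(n,nm,ray(n,cen,.064)[0].round(4),w.sum().round(1),g[int(round(u[1])),int(round(u[0]))])
  P=cloud(n,d)
  for nm,p,z in [('disc',(.503,-.278),.088),('plug',(.526,-.235),.099),('long',(.504,-.19),.098),('Tdisc',(.476,-.400),.098),('Tplug',(.505,-.466),.109),('Tlong',(.547,-.407),.108)]:
    m=(np.hypot(P[...,0]-p[0],P[...,1]-p[1])<.018)&(d>0)
    vs=np.argwhere(m&(abs(P[...,2]-z)<.006))
    if len(vs): print(n,nm,ray(n,vs[:,::-1].mean(0),z)[0].round(4),len(vs), P[...,2][m].max().round(3))
  if n=='top':
    m=(g<70); k,l,st,ce=cv2.connectedComponentsWithStats(m[190:216,240:275].astype(np.uint8))
    for i in range(1,k): print('knob',st[i],ray(n,ce[i]+[240,190],.105)[0].round(4), ray(n,ce[i]+[240,190],.098)[0].round(4))
    # lid top disk centroid/rotor: image edges
plan([.5035,-.279,.20],0)
E
```

```text
top Wdisc [ 0.5449 -0.4486  0.064 ] 36.8 57
top Wlong [ 0.4721 -0.4408  0.064 ] 39.9 52
top Wplug [ 0.516  -0.3805  0.064 ] 39.9 53
top disc [ 0.5036 -0.2761  0.088 ] 68 0.093
top plug [ 0.5269 -0.2336  0.099 ] 9 0.101
top long [ 0.5059 -0.1885  0.098 ] 30 0.103
top Tdisc [ 0.4781 -0.3988  0.098 ] 70 0.103
top Tplug [ 0.5065 -0.4647  0.109 ] 12 0.114
top Tlong [ 0.5495 -0.4063  0.108 ] 33 0.112
knob [  7   6  13  12 128] [0.4667 0.0565 0.105 ] [0.4675 0.0577 0.098 ]
scene Wdisc [ 0.5402 -0.4455  0.064 ] 130.5 42
scene Wlong [ 0.4686 -0.443   0.064 ] 123.6 46
scene Wplug [ 0.5078 -0.3829  0.064 ] 108.9 43
scene disc [ 0.5015 -0.2825  0.088 ] 95 0.088
scene plug [ 0.5239 -0.2403  0.099 ] 14 0.099
scene long [ 0.5031 -0.1967  0.098 ] 36 0.098
scene Tdisc [ 0.4755 -0.4044  0.098 ] 133 0.099
scene Tplug [ 0.5041 -0.4706  0.109 ] 27 0.109
scene Tlong [ 0.5465 -0.4131  0.108 ] 59 0.108
clk 1.0 pos [ 0.2544 -0.5434  0.2313] ang -64.9 j6 -0.09 yaw units -12.98 alt 23.02 shift [6.61, 6.23, 0.78]
```

step_arm(targets=[-1,0,0,0,-1,-1,0,0,0,-1,-1,0,0,0,-1,-1,0,0,0,-1,-1,0,0,0,-1,-1,0,0,0,-1,-1,0,0,0,-1,-1,0,0,0,-1])

```text
clock: 1.8
position: [0.2544, -0.5434, 0.2313]
orientation: [-0.0, 0.842, 0.539, -0.0]
force: [-0.8, -0.2, 0.1]
gripper_width: 0.998
gripper_force: 0.0
```

step_arm(targets=[-1,0,0,0,-1,-1,0,0,0,-1,-1,0,0,0,-1,-1,0,0,0,-1,-1,0,0,0,-1,-1,0,0,0,0])

```text
clock: 2.4
position: [0.2544, -0.5434, 0.2313]
orientation: [-0.0, 0.706, 0.708, 0.0]
force: [-0.8, 0.7, 0.3]
gripper_width: 0.995
gripper_force: 0.0
```

step_arm(targets=[-1,0.9,0.9,0,0,-1,0.9,0.9,0,0,-1,0.9,0.9,0,0,-1,0.9,0.9,0,0,-1,0.9,0.9,0,0,-1,0.9,0.9,0,0,-1,0.9,0.8,0,0,-1,0,0,0,0])

```text
clock: 3.2
position: [0.5015, -0.2901, 0.2313]
orientation: [-0.0, 0.705, 0.709, 0.001]
force: [-0.0, -0.8, 0.3]
gripper_width: 0.995
gripper_force: 0.0
```

Run:
```python
from h import *
plan([.5035,-.2785,.062],0)
```

```text
clk 3.2 pos [ 0.5015 -0.2901  0.2313] ang 0.3 j6 -0.62 yaw units 0.05 alt -35.95 shift [0.29, 0.05, 4.23]
```

step_arm(targets=[-1,0.3,0.05,0.9,0,-1,0,0,0.9,0,-1,0,0,0.9,0,-1,0,0,0.9,0,-1,0,0,0.7,0,-1,0,0,0,0])

```text
clock: 3.8
position: [0.4965, -0.2811, 0.0543]
orientation: [-0.004, 0.707, 0.707, -0.001]
force: [-0.5, 0.1, -0.7]
gripper_width: 1.0
gripper_force: 0.0
```

Run:
```python
from h import *
p,d=shot('scene','s1.png'); q,e=shot('top','t1.png')
a=cv2.resize(p[190:340,230:440],(630,450))[:,:,::-1]
b=cv2.resize(q[160:220,325:375],(170,204))[:,:,::-1]
o=np.zeros((450,800,3),np.uint8); o[:,:630]=a; o[:204,630:]=b
cv2.imwrite('pics/c1.png',o); plan([.5035,-.2785,.058],0)
```

```text
clk 3.9 pos [ 0.4997 -0.2832  0.0596] ang -0.0 j6 -0.6 yaw units -0.0 alt 36.0 shift [0.12, 0.09, 0.04]
```

View pics/c1.png

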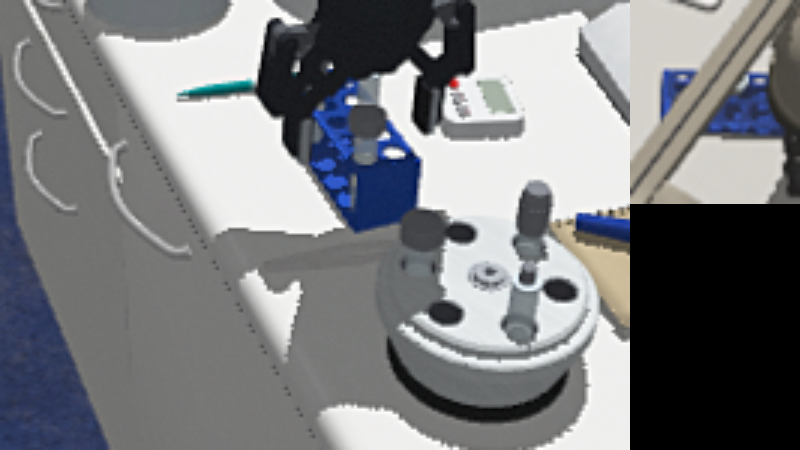

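The fingers straddle the disc cap at crop pixel (368,122). I'll make a small correction and close.

step_arm(targets=[-1,0.12,0.09,0,0,-1,0,0,0,0,1,0,0,0,0,1,0,0,0,0,1,0,0,0,0,1,0,0,0,0,1,0,0,0,0,1,0,0,0,0], newtons=30)

```text
clock: 4.7
position: [0.5037, -0.2782, 0.0594]
orientation: [-0.0, 0.707, 0.708, -0.0]
force: [-0.5, 0.1, 1.5]
gripper_width: 0.259
gripper_force: 29.3
```

step_arm(targets=[1,0,0,0,0,1,0,0,0,0,1,0,0,0,0,1,0,0,0,0])

```text
clock: 5.1
position: [0.5038, -0.2782, 0.0594]
orientation: [0.0, 0.707, 0.708, -0.0]
force: [-1.2, -0.0, 2.7]
gripper_width: 0.268
gripper_force: 29.4
```

Run:
```python
from h import *
p,d=shot('scene','s2.png'); cv2.imwrite('pics/c2.png',cv2.resize(p[200:280,300:400],(600,480))[:,:,::-1])
s=sense();print(s['position'],s['gripper_width'],s['gripper_force'],s['force'])
P=cloud('scene',d)
m=(np.hypot(P[...,0]-.5,P[...,1]+.28)<.03)&(P[...,2]>.045)&(P[...,2]<.1)
print(find_in('disc_tube','scene')[:2])
```

```text
[ 0.50377501 -0.27814907  0.05940801] 0.2672954413208183 29.3575456738472 [-1.68316011  1.01703646  2.26635914]
[{'xyz': [0.505, -0.285, 0.0807], 'p': 0.55}]
```

View pics/c2.png

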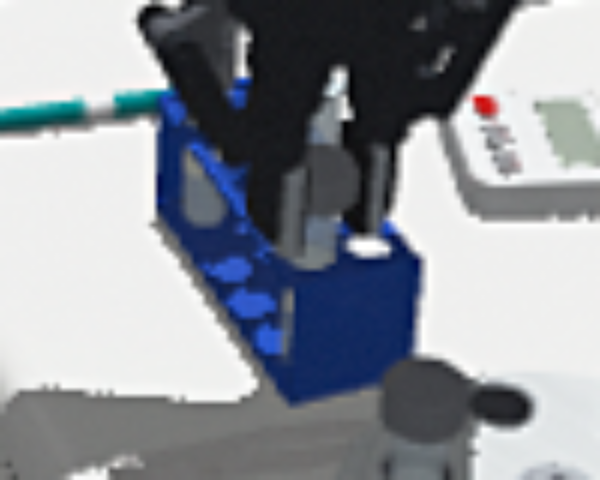

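The grip shows the cap upright between the pads at (335,180). Lifting to check.

step_arm(targets=[1,0,0,-0.3,0,1,0,0,-0.5,0,1,0,0,-0.7,0,1,0,0,-0.8,0,1,0,0,-0.7,0,1,0,0,-0.5,0,1,0,0,-0.1,0,1,0,0,0,0])

```text
clock: 6.0
position: [0.5042, -0.2783, 0.2042]
orientation: [0.001, 0.707, 0.708, 0.0]
force: [1.4, -0.7, -1.8]
gripper_width: 0.264
gripper_force: 29.6
```

Run:
```python
from h import *
p,d=shot('scene','s3.png'); cv2.imwrite('pics/c3.png',cv2.resize(p[140:280,300:440],(600,600))[:,:,::-1])
s=sense();print(s['position'],s['gripper_width'],s['gripper_force'],s['force'])
print(find_in('disc_tube','scene')[:2])
```

```text
[ 0.5035248  -0.27791026  0.20267673] 0.2661460085093395 29.60176795721054 [ 1.05271565 -0.24493908 -1.15907558]
[{'xyz': [0.5018, -0.2837, 0.1976], 'p': 0.6}]
```

View pics/c3.png

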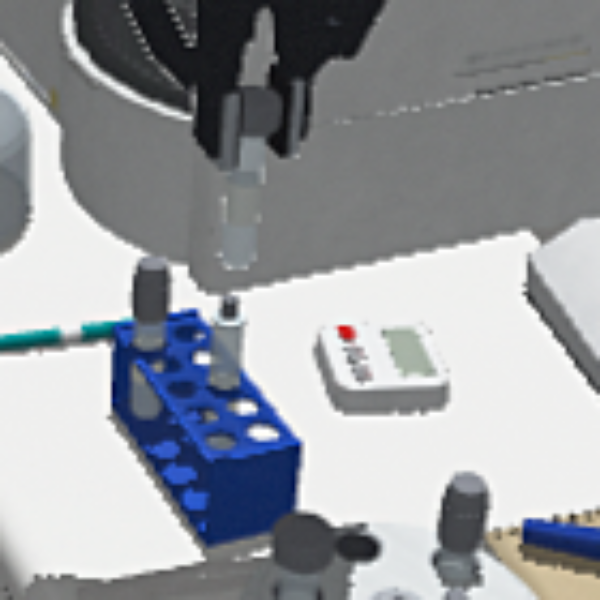

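The lifted tube appears to lean, with its cap at (262,110) and foot at (237,258). I'll measure the lean from both cameras.

Run:
```python
from h import *
s=sense();print(s['position'],s['joints'].round(3))
d=np.load('scene.npy'); P=cloud('scene',d)
q,e=shot('top','t3.png'); Q=cloud('top',e)
for nm,P in(('s',P),('t',Q)):
  X=P.reshape(-1,3)
  for z in np.arange(.095,.225,.01):
    m=(np.hypot(X[:,0]-.503,X[:,1]+.28)<.022)&(abs(X[:,2]-z)<.005)
    if m.sum()>4: print(nm,round(z,3),m.sum(),X[m].mean(0).round(4),X[m].min(0).round(3),X[m].max(0).round(3))
im=cv2.imread('pics/s3.png'); 
cv2.imwrite('pics/c4.png',cv2.resize(im[150:215,330:395],(600,600),interpolation=cv2.INTER_CUBIC))
```

```text
[ 0.50310544 -0.27765312  0.20180471] [-0.594  0.079  1.597  0.     1.468 -0.595]
s 0.155 32 [ 0.502  -0.2836  0.1547] [ 0.497 -0.287  0.15 ] [ 0.51  -0.276  0.16 ]
s 0.165 42 [ 0.5019 -0.2834  0.1648] [ 0.497 -0.287  0.16 ] [ 0.51  -0.277  0.17 ]
s 0.175 40 [ 0.5019 -0.2833  0.1756] [ 0.497 -0.288  0.171] [ 0.512 -0.276  0.18 ]
s 0.185 39 [ 0.502  -0.2836  0.1854] [ 0.496 -0.289  0.18 ] [ 0.51  -0.274  0.19 ]
s 0.195 38 [ 0.5029 -0.2837  0.1951] [ 0.496 -0.287  0.191] [ 0.512 -0.277  0.2  ]
s 0.205 63 [ 0.5055 -0.2852  0.2061] [ 0.484 -0.293  0.2  ] [ 0.522 -0.272  0.21 ]
s 0.215 85 [ 0.4996 -0.2868  0.2148] [ 0.481 -0.292  0.21 ] [ 0.522 -0.276  0.22 ]
t 0.155 5 [ 0.5011 -0.27    0.1551] [ 0.496 -0.274  0.151] [ 0.507 -0.268  0.16 ]
```

View pics/c4.png

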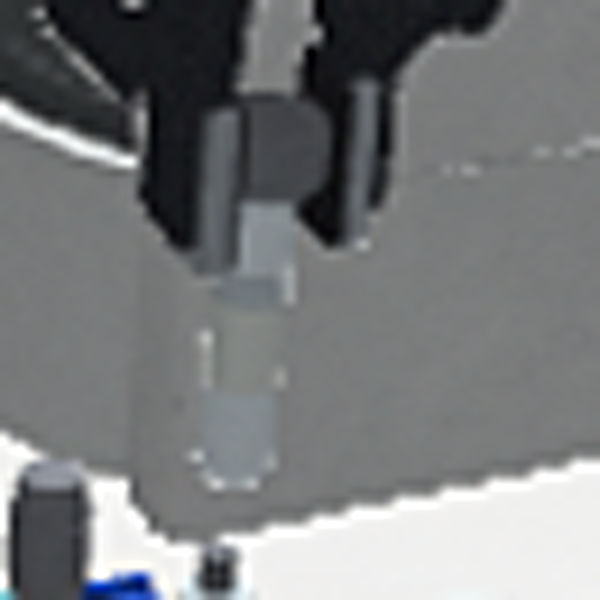

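Depth shows the tube is in fact vertical and centred on the TCP (about 0.503, -0.278), and it ties both cameras together. The rotor centre comes out near (0.511, -0.425), and the target wells are at -36.5, 83.5 and 203.5 deg.

step_arm(targets=[1,0,0,0,1,1,0,0,0,1,1,0,0,0,1,1,0,0,0,1,1,0,0,0,1,1,0,0,0,1,1,0,0,0,1,1,0,0,0,0.3])

```text
clock: 6.95
position: [0.503, -0.2776, 0.2016]
orientation: [-0.001, 0.893, 0.45, -0.001]
force: [-0.2, 0.3, -0.9]
gripper_width: 0.265
gripper_force: 29.6
```

Run:
```python
from h import *
plan([.5448,-.450,.195],-36.5)
```

```text
clk 6.95 pos [ 0.503  -0.2776  0.2016] ang -36.5 j6 0.04 yaw units -0.01 alt 35.99 shift [-2.84, 3.4, 0.16]
```

step_arm(targets=[1,-0.3,0.4,0,0,1,-0.6,0.7,0,0,1,-0.6,0.7,0,0,1,-0.6,0.7,0,0,1,-0.5,0.6,0,0,1,-0.24,0.3,0,0,1,0,0,0,0,1,0,0,0,0])

```text
clock: 7.75
position: [0.5453, -0.4497, 0.2019]
orientation: [-0.001, 0.893, 0.451, -0.0]
force: [-0.5, 0.5, -0.4]
gripper_width: 0.265
gripper_force: 29.6
```

Run:
```python
from h import *
plan([.5448,-.450,.0694],-36.5)
```

```text
clk 7.75 pos [ 0.5453 -0.4497  0.2019] ang -36.4 j6 -0.13 yaw units 0.02 alt -35.98 shift [-0.01, -0.01, 3.31]
```

step_arm(targets=[1,0,0,0.4,0,1,0,0,0.6,0,1,0,0,0.6,0,1,0,0,0.3,0,1,0,0,0,0,1,0,0,0,0])

```text
clock: 8.35
position: [0.5459, -0.4499, 0.1277]
orientation: [0.0, 0.893, 0.451, 0.0]
force: [0.3, 0.1, -0.4]
gripper_width: 0.267
gripper_force: 29.6
```

Run:
```python
from h import *
p,d=shot('scene','s4.png'); cv2.imwrite('pics/c5.png',cv2.resize(p[210:340,330:460],(600,600),interpolation=cv2.INTER_CUBIC)[:,:,::-1])
plan([.5448,-.450,.0694],-36.5)
X=cloud('scene',d).reshape(-1,3)
for z in np.arange(.075,.145,.01):
    m=(np.hypot(X[:,0]-.545,X[:,1]+.45)<.02)&(abs(X[:,2]-z)<.005)
    if m.sum()>4: print(round(z,3),m.sum(),X[m].mean(0).round(4))
```

```text
clk 8.4 pos [ 0.5464 -0.4504  0.1288] ang -36.4 j6 -0.13 yaw units 0.02 alt -35.98 shift [-0.01, -0.04, 1.48]
0.075 26 [ 0.5437 -0.4537  0.0774]
0.085 39 [ 0.5438 -0.454   0.0852]
0.095 45 [ 0.5441 -0.4543  0.0951]
0.105 44 [ 0.5438 -0.4541  0.105 ]
0.115 45 [ 0.544  -0.4542  0.1151]
0.125 50 [ 0.5441 -0.4548  0.1252]
0.135 76 [ 0.5395 -0.4542  0.135 ]
```

View pics/c5.png

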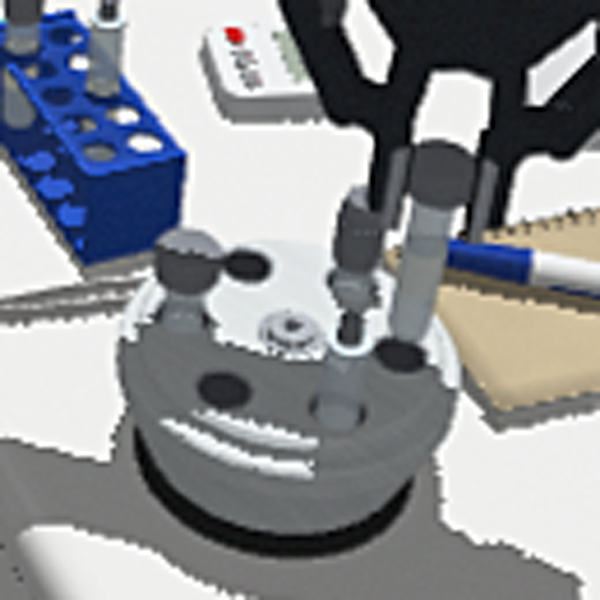

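The tube foot at (408,340) sits just over the hole at (400,355). Lowering it in.

step_arm(targets=[1,0,-0.04,0.3,0,1,0,0,0.3,0,1,0,0,0.3,0,1,0,0,0.3,0,1,0,0,0.2,0,1,0,0,0,0])

```text
clock: 9.0
position: [0.5442, -0.4492, 0.0701]
orientation: [-0.0, 0.893, 0.451, -0.0]
force: [0.0, 0.6, -0.7]
gripper_width: 0.267
gripper_force: 29.7
```

Run:
```python
from h import *
plan([.5448,-.450,.0694],-36.5); s=sense(); print(s['force'],s['wrist_torque'])
```

```text
clk 9.0 pos [ 0.5442 -0.4492  0.0701] ang -36.4 j6 -0.13 yaw units 0.02 alt -35.98 shift [-0.01, 0.02, 0.02]
[ 0.0387134   0.5588008  -0.69008417] [0.01968133 0.02954479 0.00450833]
```

step_arm(targets=[-0.3,0,0,0,0,-0.3,0,0,0,0,-0.3,0,0,0,0,-0.3,0,0,-0.5,0,-0.3,0,0,-0.8,0,-0.3,0,0,-0.9,0,-1,0,0,-0.9,-1,-1,0,0,0,-1])

```text
clock: 9.8
position: [0.547, -0.4517, 0.2037]
orientation: [0.006, 0.849, 0.528, 0.001]
force: [1.5, -0.1, 0.8]
gripper_width: 0.957
gripper_force: 0.0
```

step_arm(targets=[-1,0,0,0,-1,-1,0,0,0,-1,-1,0,0,0,-1,-1,0,0,0,-1,-1,0,0,0,-1,-1,0,0,0,-0.3,-1,0,0,0,0])

```text
clock: 10.5
position: [0.5445, -0.4493, 0.1953]
orientation: [0.0, 0.707, 0.707, -0.0]
force: [-0.9, 0.5, 0.2]
gripper_width: 1.003
gripper_force: 0.0
```

Run:
```python
from h import *
p,d=shot('scene','s5.png'); shot('top','t5.png'); X=cloud('scene',d).reshape(-1,3)
m=(np.hypot(X[:,0]-.545,X[:,1]+.45)<.025)&(X[:,2]>.085)&(X[:,2]<.13)
print(m.sum(),X[m].mean(0),X[m].max(0)); print(np.histogram(X[m][:,2],8))
plan([.526,-.2355,.12],0)
print(find_in('disc_tube','scene')[:3])
```

```text
190 [ 0.54256389 -0.45187102  0.09424674] [ 0.55829816 -0.43566201  0.09927707]
(array([ 9, 13, 16, 12, 12, 28, 76, 24]), array([0.08502179, 0.0868037 , 0.08858561, 0.09036752, 0.09214943,
       0.09393134, 0.09571325, 0.09749516, 0.09927707]))
clk 10.6 pos [ 0.5445 -0.4493  0.1953] ang -0.0 j6 -0.76 yaw units -0.01 alt 35.99 shift [5.34, -0.46, 1.88]
[{'xyz': [0.5416, -0.4536, 0.094], 'p': 0.67}, {'xyz': [0.4601, 0.0163, 0.0632], 'p': 0.18}]
```

Disc tube is fully down, with its top at 0.098. Plug tube is next, at about (0.527, -0.2355).

step_arm(targets=[-1,0.5,0,0,0,-1,0.9,-0.1,0,0,-1,0.9,-0.1,0,0,-1,0.9,-0.1,0,0,-1,0.9,-0.14,0,0,-1,0.9,0,0,0,-1,0.34,0,0,0,-1,0,0,0,0])

```text
clock: 11.45
position: [0.5269, -0.2342, 0.1957]
orientation: [0.0, 0.706, 0.708, 0.0]
force: [-0.3, 0.3, -1.0]
gripper_width: 0.998
gripper_force: 0.0
```

Run:
```python
from h import *
plan([.527,-.2355,.059],-1.5)
```

```text
clk 11.45 pos [ 0.5269 -0.2342  0.1957] ang 0.2 j6 -0.51 yaw units 0.34 alt -35.66 shift [-0.03, 0.0, 3.42]
```

step_arm(targets=[-1,-0.03,0,0.6,0.3,-1,0,0,0.9,0,-1,0,0,0.9,0,-1,0,0,0.7,0,-1,0,0,0.3,0,-1,0,0,0,0,-1,0,0,0,0])

```text
clock: 12.15
position: [0.5273, -0.238, 0.0606]
orientation: [0.001, 0.716, 0.698, 0.0]
force: [1.0, -0.8, 0.5]
gripper_width: 0.999
gripper_force: 0.0
```

step_arm(targets=[1,0,0,0,0,1,0,0,0,0,1,0,0,0,0,1,0,0,0,0,1,0,0,0,0,1,0,0,0,0,1,0,0,0,0,1,0,0,0,0])

```text
clock: 12.95
position: [0.5265, -0.237, 0.0597]
orientation: [0.0, 0.716, 0.698, -0.0]
force: [-2.4, 0.3, 5.6]
gripper_width: 0.178
gripper_force: 29.6
```

Run:
```python
from h import *
s=sense(); print(s['position'],s['gripper_width'],s['gripper_force'],s['force'])
```

```text
[ 0.52653964 -0.23702532  0.05966647] 0.17755168420714054 29.62320026010275 [-2.3609701   0.32161215  5.59168665]
```

step_arm(targets=[1,0,0,-0.3,0,1,0,0,-0.5,0,1,0,0,-0.7,0,1,0,0,-0.8,0,1,0,0,-0.7,0,1,0,0,-0.5,0,1,0,0,-0.1,0,1,0,0,0,0])

```text
clock: 13.75
position: [0.5271, -0.2371, 0.2041]
orientation: [0.001, 0.716, 0.698, 0.0]
force: [-0.6, -0.7, -0.6]
gripper_width: 0.174
gripper_force: 29.5
```

Run:
```python
from h import *
p,d=shot('scene','s6.png')
s=sense();print(s['position'],s['gripper_width'])
X=cloud('scene',d).reshape(-1,3)
for z in np.arange(.125,.245,.01):
    m=(np.hypot(X[:,0]-.526,X[:,1]+.237)<.02)&(abs(X[:,2]-z)<.005)
    if m.sum()>4: print(round(z,3),m.sum(),X[m].mean(0).round(4),X[m].min(0).round(3))
plan([.5158,-.3833,.2],83.5)
cv2.imwrite('pics/c6.png',cv2.resize(p[140:240,310:410],(500,500),interpolation=cv2.INTER_CUBIC)[:,:,::-1])
```

```text
[ 0.52635357 -0.23679554  0.20266807] 0.17433489982908093
0.145 5 [ 0.5263 -0.2401  0.1493] [ 0.522 -0.241  0.149]
0.155 30 [ 0.5258 -0.2396  0.1552] [ 0.521 -0.244  0.151]
0.165 34 [ 0.526  -0.2402  0.1647] [ 0.52  -0.244  0.16 ]
0.175 38 [ 0.5251 -0.2404  0.1753] [ 0.519 -0.244  0.17 ]
0.185 38 [ 0.5257 -0.2396  0.185 ] [ 0.519 -0.244  0.181]
0.195 32 [ 0.5265 -0.2407  0.1943] [ 0.52  -0.245  0.19 ]
0.205 48 [ 0.5268 -0.2441  0.2057] [ 0.51  -0.251  0.2  ]
0.215 87 [ 0.5236 -0.2444  0.2151] [ 0.508 -0.252  0.21 ]
0.225 94 [ 0.523  -0.2445  0.225 ] [ 0.507 -0.252  0.22 ]
0.235 104 [ 0.5238 -0.2428  0.2348] [ 0.507 -0.252  0.23 ]
clk 13.8 pos [ 0.5264 -0.2368  0.2027] ang -1.4 j6 -0.49 yaw units -16.98 alt 19.02 shift [-0.15, -3.67, 0.07]
```

View pics/c6.png

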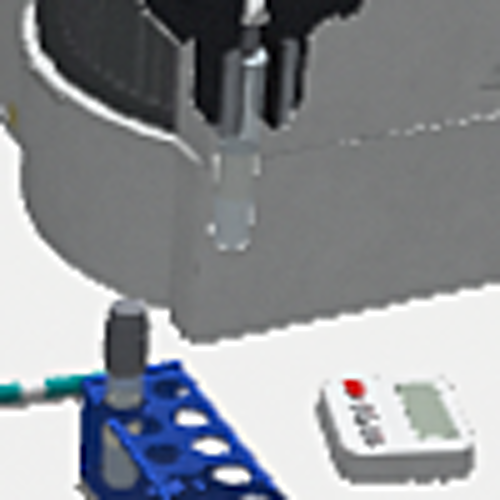

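Plug tube hangs straight, about 1.8 mm off-centre along tool x. I'll compensate after turning.

step_arm(targets=[1,0,0,0,-1,1,0,0,0,-1,1,0,0,0,-1,1,0,0,0,-1,1,0,0,0,-1,1,0,0,0,-1,1,0,0,0,-1,1,0,0,0,-1])

```text
clock: 14.6
position: [0.5255, -0.2363, 0.2008]
orientation: [-0.002, 0.432, 0.902, 0.0]
force: [-0.4, -0.3, -0.5]
gripper_width: 0.174
gripper_force: 29.5
```

step_arm(targets=[1,0,0,0,-1,1,0,0,0,-1,1,0,0,0,-1,1,0,0,0,-1,1,0,0,0,-1,1,0,0,0,-1,1,0,0,0,-1,1,0,0,0,-1])

```text
clock: 15.4
position: [0.5255, -0.2363, 0.2008]
orientation: [-0.002, 0.098, 0.995, 0.001]
force: [-0.1, 0.5, 0.0]
gripper_width: 0.175
gripper_force: 29.5
```

step_arm(targets=[1,0,0,0,-1,1,0,-0.4,0,0,1,0,-0.8,0,0,1,0,-0.9,0,0,1,0,-0.9,0,0,1,-0.15,-0.5,0,0,1,0,-0.17,0,0,1,0,0,0,0])

```text
clock: 16.2
position: [0.5151, -0.3843, 0.2017]
orientation: [-0.001, 0.057, 0.998, 0.001]
force: [0.3, -0.5, 0.7]
gripper_width: 0.178
gripper_force: 29.5
```

Run:
```python
from h import *
plan([.5172,-.3835,.13],83.5)
```

```text
clk 16.2 pos [ 0.5151 -0.3843  0.2017] ang 83.4 j6 -2.18 yaw units -0.01 alt 35.99 shift [-0.05, 0.02, 1.79]
```

step_arm(targets=[1,-0.05,0.02,0.4,0,1,0,0,0.6,0,1,0,0,0.6,0,1,0,0,0.3,0,1,0,0,0,0,1,0,0,0,0])

```text
clock: 16.8
position: [0.5185, -0.3824, 0.1276]
orientation: [0.0, 0.056, 0.998, 0.0]
force: [-0.4, -0.0, -0.4]
gripper_width: 0.176
gripper_force: 29.5
```

Run:
```python
from h import *
p,d=shot('scene','s7.png'); cv2.imwrite('pics/c7.png',cv2.resize(p[210:340,330:460],(600,600),interpolation=cv2.INTER_CUBIC)[:,:,::-1])
plan([.5172,-.3835,.0697],83.5)
X=cloud('scene',d).reshape(-1,3)
for z in np.arange(.075,.145,.01):
    m=(np.hypot(X[:,0]-.516,X[:,1]+.385)<.018)&(abs(X[:,2]-z)<.005)
    if m.sum()>4: print(round(z,3),m.sum(),X[m].mean(0).round(4))
```

```text
clk 16.85 pos [ 0.5189 -0.383   0.1285] ang 83.6 j6 -2.17 yaw units 0.02 alt -35.98 shift [0.04, -0.02, 1.47]
0.075 26 [ 0.5126 -0.3889  0.0768]
0.085 38 [ 0.5125 -0.3888  0.0852]
0.095 34 [ 0.5126 -0.3892  0.0951]
0.105 44 [ 0.5129 -0.3888  0.1045]
0.115 39 [ 0.5127 -0.3889  0.1147]
0.125 34 [ 0.5124 -0.3903  0.1248]
0.135 57 [ 0.5105 -0.3891  0.1353]
```

View pics/c7.png

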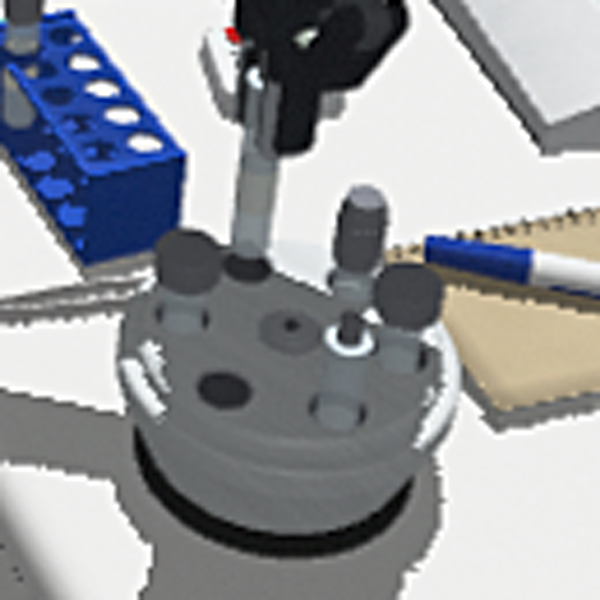

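Tube foot at (250,255) lies right over the hole at (247,268). Lowering it.

step_arm(targets=[1,0,0,0.3,0,1,0,0,0.3,0,1,0,0,0.3,0,1,0,0,0.3,0,1,0,0,0.2,0,1,0,0,0,0])

```text
clock: 17.45
position: [0.518, -0.3829, 0.0703]
orientation: [-0.0, 0.056, 0.998, 0.0]
force: [-0.7, -0.3, 0.2]
gripper_width: 0.177
gripper_force: 29.6
```

Run:
```python
from h import *
plan([.5172,-.3835,.0697],83.5); s=sense(); print(s['force'],s['wrist_torque'])
```

```text
clk 17.45 pos [ 0.518  -0.3829  0.0703] ang 83.6 j6 -2.17 yaw units 0.02 alt -35.98 shift [0.02, -0.02, 0.01]
[-0.71298384 -0.34388613  0.21947526] [-0.0327405   0.01844924  0.03334695]
```

step_arm(targets=[-0.3,0,0,0,0,-0.3,0,0,0,0,-0.3,0,0,0,0,-0.3,0,0,-0.5,0,-0.3,0,0,-0.8,0,-0.3,0,0,-0.9,0,-1,0,0,-0.9,1,-1,0,0,0,1])

```text
clock: 18.25
position: [0.5208, -0.3852, 0.2031]
orientation: [0.005, 0.144, 0.989, -0.003]
force: [-0.4, -0.8, 0.3]
gripper_width: 0.96
gripper_force: 0.0
```

step_arm(targets=[-1,0,0,0,1,-1,0,0,0,1,-1,0,0,0,1,-1,0,0,0,1,-1,0,0,0,1,-1,0,0,0,1,-1,0,0,0,1,-1,0,0,0,1])

```text
clock: 19.05
position: [0.5182, -0.3829, 0.1954]
orientation: [0.0, 0.474, 0.88, -0.0]
force: [-0.2, 0.4, 0.3]
gripper_width: 0.998
gripper_force: 0.0
```

step_arm(targets=[-1,0,0,0,1,-1,0,0,0,1,-1,0,0,0,1,-1,0,0,0,1,-1,0,0,0,1,-1,0,0,0,1,-1,0,0,0,1,-1,0,0,0,0])

```text
clock: 19.85
position: [0.5182, -0.3829, 0.1954]
orientation: [0.0, 0.716, 0.698, -0.0]
force: [-0.1, 0.8, 1.0]
gripper_width: 0.999
gripper_force: 0.0
```

Run:
```python
from h import *
p,d=shot('scene','s8.png'); X=cloud('scene',d).reshape(-1,3)
m=(np.hypot(X[:,0]-.516,X[:,1]+.384)<.018)&(X[:,2]>.085)&(X[:,2]<.14)
print(m.sum(),X[m].mean(0),X[m].max(0)); print(np.histogram(X[m][:,2],8))
plan([.506,-.1905,.062],-1.5)
```

```text
99 [ 0.51310095 -0.38752041  0.09646692] [ 0.52279726 -0.37734982  0.10929858]
(array([15, 11,  9, 27,  9,  6,  9, 13]), array([0.08509609, 0.0881214 , 0.09114671, 0.09417202, 0.09719734,
       0.10022265, 0.10324796, 0.10627327, 0.10929858]))
clk 19.9 pos [ 0.5182 -0.3829  0.1953] ang -1.3 j6 -0.69 yaw units 0.04 alt -35.96 shift [4.8, -0.43, 3.33]
```

step_arm(targets=[-1,0.5,0,0,0,-1,0.9,-0.1,0,0,-1,0.9,-0.1,0,0,-1,0.9,-0.1,0,0,-1,0.9,-0.13,0,0,-1,0.5,0,0,0,-1,0.22,0,0,0,-1,0,0,0,0])

```text
clock: 20.7
position: [0.506, -0.1891, 0.1955]
orientation: [0.0, 0.715, 0.699, 0.0]
force: [-0.1, -0.8, 0.7]
gripper_width: 0.999
gripper_force: 0.0
```

Run:
```python
from h import *
plan([.506,-.1895,.062],-1.5)
```

```text
clk 20.7 pos [ 0.506  -0.1891  0.1955] ang -1.2 j6 -0.43 yaw units 0.05 alt -35.95 shift [-0.01, 0.0, 3.34]
```

step_arm(targets=[-1,-0.01,0,0.6,0,-1,0,0,0.9,0,-1,0,0,0.9,0,-1,0,0,0.64,0,-1,0,0,0.3,0,-1,0,0,0,0,-1,0,0,0,0])

```text
clock: 21.4
position: [0.5065, -0.1911, 0.0629]
orientation: [0.001, 0.716, 0.698, 0.0]
force: [-0.1, 0.2, 1.1]
gripper_width: 1.001
gripper_force: 0.0
```

step_arm(targets=[1,0,0,0,0,1,0,0,0,0,1,0,0,0,0,1,0,0,0,0,1,0,0,0,0,1,0,0,0,0,1,0,0,0,0,1,0,0,0,0])

```text
clock: 22.2
position: [0.5059, -0.1903, 0.0621]
orientation: [0.0, 0.716, 0.698, 0.0]
force: [-1.3, 0.8, 5.4]
gripper_width: 0.209
gripper_force: 29.9
```

Run:
```python
from h import *
s=sense(); print(s['position'],s['gripper_width'],s['gripper_force'],s['force'])
```

```text
[ 0.50589754 -0.19025688  0.06210332] 0.2085469448582863 29.89799465199212 [-1.33872712  0.84247822  5.44245477]
```

step_arm(targets=[1,0,0,-0.3,0,1,0,0,-0.5,0,1,0,0,-0.7,0,1,0,0,-0.8,0,1,0,0,-0.7,0,1,0,0,-0.5,0,1,0,0,-0.1,0,1,0,0,0,0])

```text
clock: 23.0
position: [0.5062, -0.1903, 0.2064]
orientation: [0.001, 0.716, 0.698, 0.0]
force: [1.6, 0.1, -1.5]
gripper_width: 0.211
gripper_force: 29.6
```

Run:
```python
from h import *
p,d=shot('scene','s9.png')
s=sense();print(s['position'],s['gripper_width'])
X=cloud('scene',d).reshape(-1,3)
for z in np.arange(.125,.245,.01):
    m=(np.hypot(X[:,0]-.506,X[:,1]+.19)<.02)&(abs(X[:,2]-z)<.005)
    if m.sum()>4: print(round(z,3),m.sum(),X[m].mean(0).round(4),X[m].min(0).round(3))
plan([.4725,-.4417,.2],23.5)
```

```text
[ 0.50547375 -0.19001068  0.20504875] 0.21320485053187294
0.155 30 [ 0.5045 -0.1958  0.1549] [ 0.499 -0.2    0.15 ]
0.165 35 [ 0.5051 -0.1959  0.1651] [ 0.499 -0.201  0.16 ]
0.175 35 [ 0.5051 -0.1956  0.1751] [ 0.499 -0.199  0.17 ]
0.185 35 [ 0.5043 -0.1953  0.1851] [ 0.499 -0.2    0.18 ]
0.195 34 [ 0.5047 -0.1954  0.1949] [ 0.499 -0.2    0.19 ]
0.205 40 [ 0.5072 -0.1981  0.2057] [ 0.492 -0.203  0.201]
0.215 82 [ 0.5033 -0.1994  0.2156] [ 0.486 -0.205  0.21 ]
0.225 74 [ 0.5033 -0.1993  0.2251] [ 0.487 -0.204  0.22 ]
0.235 86 [ 0.505  -0.1986  0.235 ] [ 0.486 -0.205  0.23 ]
clk 23.05 pos [ 0.5055 -0.19    0.205 ] ang -1.4 j6 -0.43 yaw units -4.98 alt 31.02 shift [-5.44, -3.26, 0.13]
```

step_arm(targets=[1,0,0,0,-1,1,0,0,0,-1,1,0,0,0,-1,1,0,0,0,-1,1,0,0,0,-1,1,0,0,0,0])

```text
clock: 23.65
position: [0.5047, -0.1896, 0.2035]
orientation: [-0.002, 0.547, 0.837, -0.0]
force: [0.0, -0.3, -0.5]
gripper_width: 0.208
gripper_force: 29.7
```

step_arm(targets=[1,-0.4,-0.25,0,0,1,-0.8,-0.5,0,0,1,-0.9,-0.55,0,0,1,-0.9,-0.55,0,0,1,-0.9,-0.55,0,0,1,-0.9,-0.55,0,0,1,-0.5,-0.25,0,0,1,-0.14,-0.06,0,0])

```text
clock: 24.45
position: [0.4718, -0.4438, 0.2038]
orientation: [-0.001, 0.55, 0.835, 0.0]
force: [0.5, 1.1, -0.2]
gripper_width: 0.206
gripper_force: 29.7
```

step_arm(targets=[1,0,0,0,0,1,0,0,0,0])

```text
clock: 24.65
position: [0.4734, -0.4405, 0.2049]
orientation: [-0.001, 0.548, 0.837, 0.0]
force: [0.4, 1.0, -0.4]
gripper_width: 0.211
gripper_force: 29.7
```

Run:
```python
from h import *
plan([.4725,-.4417,.129],23.5)
```

```text
clk 24.65 pos [ 0.4734 -0.4405  0.2049] ang 23.6 j6 -1.24 yaw units 0.01 alt -35.99 shift [-0.02, -0.03, 1.9]
```

step_arm(targets=[1,-0.02,-0.03,0.4,0,1,0,0,0.6,0,1,0,0,0.6,0,1,0,0,0.3,0,1,0,0,0,0,1,0,0,0,0])

```text
clock: 25.25
position: [0.4728, -0.4426, 0.13]
orientation: [0.0, 0.547, 0.837, 0.0]
force: [-0.5, -0.8, -0.4]
gripper_width: 0.209
gripper_force: 29.7
```

Run:
```python
from h import *
p,d=shot('scene','s10.png'); cv2.imwrite('pics/c8.png',cv2.resize(p[210:340,330:460],(600,600),interpolation=cv2.INTER_CUBIC)[:,:,::-1])
plan([.4725,-.4417,.0721],23.5)
X=cloud('scene',d).reshape(-1,3)
for z in np.arange(.075,.145,.01):
    m=(np.hypot(X[:,0]-.472,X[:,1]+.443)<.018)&(abs(X[:,2]-z)<.005)
    if m.sum()>4: print(round(z,3),m.sum(),X[m].mean(0).round(4))
```

```text
clk 25.3 pos [ 0.4732 -0.4432  0.131 ] ang 23.6 j6 -1.24 yaw units 0.02 alt -35.98 shift [0.04, 0.0, 1.47]
0.075 27 [ 0.4695 -0.448   0.0769]
0.085 42 [ 0.4695 -0.4477  0.0848]
0.095 45 [ 0.4695 -0.4478  0.0951]
0.105 46 [ 0.4696 -0.4477  0.1053]
0.115 46 [ 0.47   -0.4475  0.115 ]
0.125 19 [ 0.4703 -0.4491  0.1261]
0.135 40 [ 0.4753 -0.4526  0.1352]
```

View pics/c8.png

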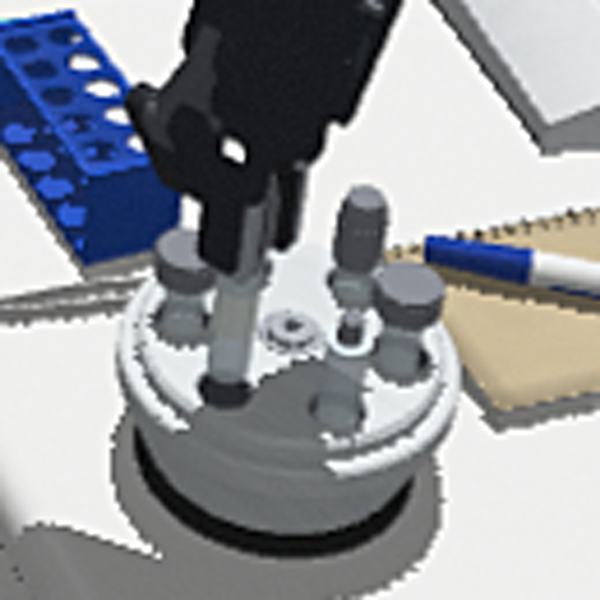

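The long tube is over the hole at (225,390). Lowering, with a 1.5 mm nudge.

step_arm(targets=[1,0.03,0,0.3,0,1,0,0,0.3,0,1,0,0,0.3,0,1,0,0,0.3,0,1,0,0,0.2,0,1,0,0,0,0])

```text
clock: 25.9
position: [0.4719, -0.4418, 0.0726]
orientation: [-0.0, 0.548, 0.837, 0.0]
force: [-0.7, 0.4, -0.2]
gripper_width: 0.208
gripper_force: 29.9
```

Run:
```python
from h import *
plan([.4725,-.4417,.0721],23.5); s=sense(); print(s['force'],s['wrist_torque'])
```

```text
clk 25.9 pos [ 0.4719 -0.4418  0.0726] ang 23.6 j6 -1.24 yaw units 0.02 alt -35.98 shift [-0.0, 0.02, 0.01]
[-0.69391427  0.38509907 -0.23758419] [-0.00526888 -0.03718429 -0.00294071]
```

step_arm(targets=[-0.3,0,0,0,0,-0.3,0,0,0,0,-0.3,0,0,0,0,-0.3,0,0,-0.5,0,-0.3,0,0,-0.8,0,-0.3,0,0,-0.9,0,-1,0,0,-0.9,0,-1,0,0,-0.1,0])

```text
clock: 26.7
position: [0.4741, -0.4441, 0.2087]
orientation: [0.005, 0.548, 0.837, -0.001]
force: [0.4, -0.7, 0.3]
gripper_width: 0.957
gripper_force: 0.0
```

Run:
```python
from h import *
p,d=shot('scene','s11.png'); X=cloud('scene',d).reshape(-1,3)
m=(np.hypot(X[:,0]-.4725,X[:,1]+.4417)<.018)&(X[:,2]>.085)&(X[:,2]<.14)
print(m.sum(),X[m].max(0)); print(np.histogram(X[m][:,2],8))
plan([.467,.055,.2])
```

```text
169 [ 0.48040681 -0.43417941  0.10838226]
(array([20, 13, 13, 21, 14, 19, 23, 46]), array([0.08514857, 0.08805278, 0.09095699, 0.0938612 , 0.09676541,
       0.09966962, 0.10257384, 0.10547805, 0.10838226]))
clk 26.75 pos [ 0.4737 -0.4436  0.2068] ang 23.6 j6 -1.24 yaw units 0.0 alt 0.0 shift [11.49, 4.83, 0.17]
```

step_arm(targets=[-1,0.5,0.2,0,0,-1,0.9,0.4,0,0,-1,0.9,0.4,0,0,-1,0.9,0.4,0,0,-1,0.9,0.35,0,0,-1,0.9,0.35,0,0,-1,0.5,0.2,0,0,-1,0,0,0,0])

```text
clock: 27.55
position: [0.4678, -0.2005, 0.2004]
orientation: [-0.001, 0.546, 0.837, 0.0]
force: [0.4, -0.8, 0.1]
gripper_width: 0.997
gripper_force: 0.0
```

Run:
```python
from h import *
p,d=shot('scene','s12.png'); q,e=shot('top','t12.png')
c=camera_info('scene'); k=np.linalg.inv(c['T'])@[.467,.055,.1,1]; print(c['fx']*k[0]/k[2]+c['cx'],c['fy']*k[1]/k[2]+c['cy'])
o=np.zeros((600,800,3),np.uint8); o[:400,:640]=p[:,:,::-1]; o[400:,:400]=cv2.resize(q[150:250,200:400],(400,200))[:,:,::-1]
cv2.imwrite('pics/c9.png',o)
plan([.467,.055,.2])
```

```text
280.5883320819359 154.36900372781759
clk 27.65 pos [ 0.468  -0.2031  0.2008] ang 23.7 j6 -0.92 yaw units 0.0 alt 0.0 shift [5.92, 2.57, 0.02]
```

View pics/c9.png

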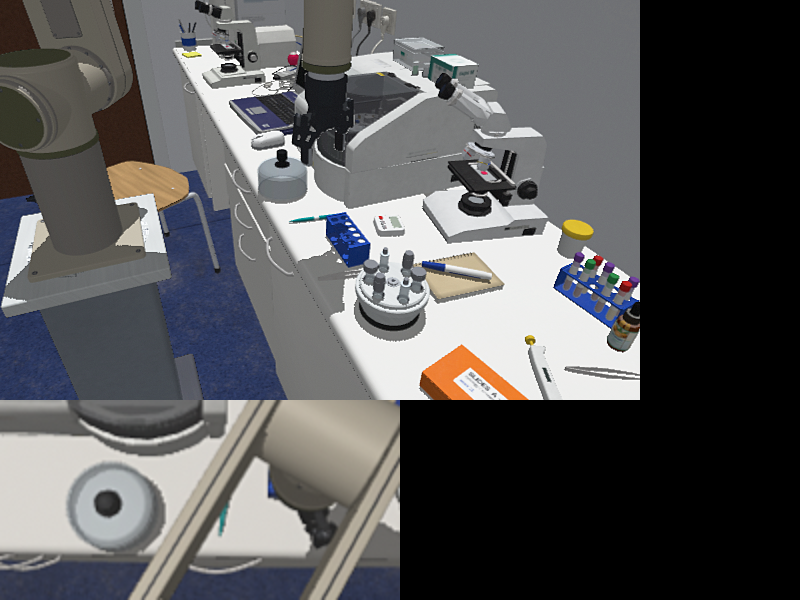

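All six tubes are standing in the rotor at (393,285). The lid stands clear at (282,175), with its knob at (282,156). Measuring the knob in both cameras.

Run:
```python
from h import *
for n,f,(u0,v0,u1,v1) in [('scene','s12.png',(270,145,295,166)),('top','t12.png',(240,190,275,216))]:
  g=cv2.cvtColor(cv2.imread('pics/'+f),cv2.COLOR_BGR2GRAY); d=np.load(n+'.npy'); P=cloud(n,d)
  k,l,st,ce=cv2.connectedComponentsWithStats((g[v0:v1,u0:u1]<70).astype(np.uint8))
  i=1+np.argmax(st[1:,4]); m=np.zeros(g.shape,bool); m[v0:v1,u0:u1]=l==i
  X=P[m]; X=X[(X[:,2]>.075)&(X[:,2]<.125)]
  print(n,st[i],'ray',ray(n,ce[i]+[u0,v0],.100)[0].round(4),'pts',X.mean(0).round(4),X.min(0).round(3),X.max(0).round(3))
  if n=='top':
    t=P[185:225,235:280].reshape(-1,3); t=t[(abs(t[:,2]-.07)<.006)]
    print('top disk',cv2.minEnclosingCircle(t[:,:2].astype(np.float32)))
```

```text
scene [  5   4  14  17 169] ray [0.4629 0.0353 0.1   ] pts [0.4686 0.0519 0.097 ] [0.458 0.043 0.075] [0.482 0.071 0.11 ]
top [  7   6  13  12 128] ray [0.4673 0.0573 0.1   ] pts [0.4693 0.0582 0.1031] [0.458 0.045 0.075] [0.482 0.074 0.113]
top disk ((0.47085389494895935, 0.05943634733557701), 0.06266874819993973)
```

step_arm(targets=[-1,0.5,0.2,0,0,-1,0.9,0.4,0,0,-1,0.9,0.4,0,0,-1,0.9,0.4,0,0,-1,0.9,0.4,0,0,-1,0.9,0.4,0,0,-1,0.7,0.3,0,0,-1,0.2,0.1,0,0])

```text
clock: 28.45
position: [0.4693, 0.056, 0.2013]
orientation: [-0.0, 0.547, 0.837, 0.0]
force: [0.6, -0.3, -0.1]
gripper_width: 1.004
gripper_force: 0.0
```

step_arm(targets=[-1,0,0,0,0])

```text
clock: 28.55
position: [0.4694, 0.0545, 0.2013]
orientation: [-0.0, 0.547, 0.837, -0.0]
force: [-0.5, 0.1, -0.2]
gripper_width: 1.001
gripper_force: 0.0
```

Run:
```python
from h import *
plan([.469,.057,.080])
```

```text
clk 28.55 pos [0.4694 0.0545 0.2013] ang 23.7 j6 -0.41 yaw units 0.0 alt 0.0 shift [0.06, 0.02, 3.03]
```

step_arm(targets=[-1,0.06,0.02,0.6,0,-1,0,0,0.9,0,-1,0,0,0.8,0,-1,0,0,0.5,0,-1,0,0,0.2,0,-1,0,0,0,0,-1,0,0,0,0])

```text
clock: 29.25
position: [0.47, 0.0562, 0.0828]
orientation: [0.001, 0.548, 0.836, 0.0]
force: [-0.1, -0.2, 0.4]
gripper_width: 1.001
gripper_force: 0.0
```

step_arm(targets=[1,0,0,0,0,1,0,0,0,0,1,0,0,0,0,1,0,0,0,0,1,0,0,0,0,1,0,0,0,0,1,0,0,0,0,1,0,0,0,0], newtons=60)

```text
clock: 30.05
position: [0.4694, 0.0571, 0.0821]
orientation: [0.0, 0.548, 0.837, 0.0]
force: [2.5, 2.2, 3.2]
gripper_width: 0.289
gripper_force: 58.9
```

Run:
```python
from h import *
p,d=shot('scene','s13.png'); s=sense(); print(s['position'],s['gripper_width'],s['gripper_force'],s['force'])
q,e=shot('top','t13.png')
X=cloud('scene',d).reshape(-1,3); m=(np.hypot(X[:,0]-.469,X[:,1]-.057)<.08)&(abs(X[:,2]-.035)<.025); print(m.sum(),X[m].mean(0))
cv2.imwrite('pics/c10.png',cv2.resize(p[110:220,220:330],(600,600),interpolation=cv2.INTER_CUBIC)[:,:,::-1])
```

```text
[0.46944385 0.05709261 0.08208241] 0.2822805177952268 58.89772316906601 [0.60611823 1.06161052 3.05621345]
872 [0.45352464 0.01016396 0.03619958]
```

View pics/c10.png

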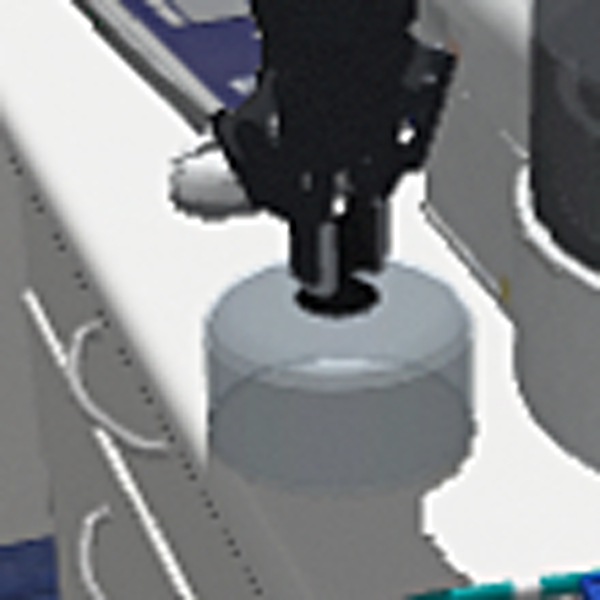

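Knob is held and the lid is flat. Lifting.

step_arm(targets=[1,0,0,-0.2,0,1,0,0,-0.5,0,1,0,0,-0.7,0,1,0,0,-0.8,0,1,0,0,-0.8,0,1,0,0,-0.6,0,1,0,0,-0.3,0,1,0,0,0,0])

```text
clock: 30.95
position: [0.4697, 0.0569, 0.2392]
orientation: [0.001, 0.548, 0.837, 0.001]
force: [0.8, -0.5, -1.5]
gripper_width: 0.285
gripper_force: 59.1
```

Run:
```python
from h import *
p,d=shot('scene','s14.png'); s=sense(); print(s['gripper_width'],s['gripper_force'],s['force'])
plan([.511,-.425,.24])
X=cloud('scene',d).reshape(-1,3); X=X[(np.hypot(X[:,0]-.469,X[:,1]-.057)<.075)&(X[:,2]>.14)&(X[:,2]<.232)]
from scipy.optimize import least_squares
for z0,z1 in [(.155,.175),(.175,.195),(.195,.215)]:
  S=X[(X[:,2]>z0)&(X[:,2]<z1)]
  r=least_squares(lambda c:np.hypot(S[:,0]-c[0],S[:,1]-c[1])-.0655,[.469,.057],loss='soft_l1',f_scale=.001)
  print(z0,len(S),r.x.round(4),np.abs(r.fun).mean())
```

```text
0.2845878874001565 59.06268165723304 [ 0.73026044 -0.10421472 -0.93771686]
clk 31.0 pos [0.4689 0.0569 0.2375] ang 23.6 j6 -0.4 yaw units 0.0 alt 0.0 shift [-11.46, -3.86, -0.06]
0.155 391 [0.4718 0.06  ] 0.001143706621007771
0.175 418 [0.4716 0.0601] 0.0010834843158860174
0.195 439 [0.4714 0.0602] 0.0011445729592252582
```

Run:
```python
from h import *
from scipy.optimize import least_squares
d=np.load('scene.npy'); X=cloud('scene',d).reshape(-1,3); Y=X[(np.hypot(X[:,0]-.511,X[:,1]+.425)<.08)]
for z in np.arange(.030,.064,.003):
  S=Y[(abs(Y[:,2]-z)<.002)&(Y[:,1]+.425<(Y[:,0]-.511)*-.55-.01)]
  if len(S)<10: continue
  f=lambda c,R:np.hypot(S[:,0]-c[0],S[:,1]-c[1])-R
  for R in(.066,.059):
    r=least_squares(lambda c:f(c,R),[.511,-.425],loss='soft_l1',f_scale=.001); print(z.round(3),len(S),R,r.x.round(4),np.abs(r.fun).mean().round(5))
# tubes fit: six body cylinders R=.008
for a in range(0,360,60):
  t=np.radians(a+23.5); p=np.array([.511,-.425])+.042*np.array([np.cos(t),np.sin(t)])
  S=X[(np.hypot(X[:,0]-p[0],X[:,1]-p[1])<.011)&(X[:,2]>.068)&(X[:,2]<.074)]
  if len(S)<5: continue
  r=least_squares(lambda c:np.hypot(S[:,0]-c[0],S[:,1]-c[1])-.008,p,loss='soft_l1',f_scale=.001); print(a,len(S),r.x.round(4),(r.x-p).round(4))
```

```text
0.03 41 0.066 [ 0.5154 -0.4209] 0.00066
0.03 41 0.059 [ 0.5107 -0.4269] 0.00058
0.033 53 0.066 [ 0.5141 -0.4216] 0.00062
0.033 53 0.059 [ 0.5097 -0.4278] 0.00062
0.036 50 0.066 [ 0.5136 -0.4226] 0.00063
0.036 50 0.059 [ 0.5093 -0.4289] 0.00069
0.039 48 0.066 [ 0.5127 -0.4238] 0.00046
0.039 48 0.059 [ 0.5078 -0.4296] 0.00071
0.042 70 0.066 [ 0.5121 -0.4247] 0.00045
0.042 70 0.059 [ 0.5075 -0.431 ] 0.00114
0.045 116 0.066 [ 0.5118 -0.4252] 0.00052
0.045 116 0.059 [ 0.5072 -0.4316] 0.00126
0.048 120 0.066 [ 0.5117 -0.4253] 0.0009
0.048 120 0.059 [ 0.5071 -0.4318] 0.00172
0.051 136 0.066 [ 0.5119 -0.4253] 0.00079
0.051 136 0.059 [ 0.5071 -0.4318] 0.00133
0.054 402 0.066 [ 0.5133 -0.4219] 0.00272
0.054 402 0.059 [ 0.5093 -0.4296] 0.00276
0.057 241 0.066 [ 0.5149 -0.4194] 0.00358
0.057 241 0.059 [ 0.5109 -0.4265] 0.00349
0.06 321 0.066 [ 0.5178 -0.4131] 0.0085
0.06 321 0.059 [ 0.5131 -0.4215] 0.00803
0.063 750 0.066 [ 0.5219 -0.4054] 0.00974
0.063 750 0.059 [ 0.5177 -0.4129] 0.00962
0 19 [ 0.5501 -0.4088] [ 0.0006 -0.0006]
60 20 [ 0.5158 -0.3838] [ 0.     -0.0006]
120 20 [ 0.4777 -0.4005] [ 0.0004 -0.0004]
180 21 [ 0.4713 -0.442 ] [-0.0012 -0.0003]
240 23 [ 0.5071 -0.4669] [ 0.0008 -0.0002]
300 23 [ 0.5455 -0.4484] [0.0008 0.0016]
```

step_arm(targets=[1,-0.3,-0.1,0,0,1,-0.7,-0.25,0,0,1,-0.9,-0.3,0,0,1,-0.9,-0.3,0,0,1,-0.9,-0.3,0,0,1,-0.9,-0.3,0,0,1,-0.9,-0.3,0,0,1,-0.9,-0.3,0,0])

```text
clock: 31.8
position: [0.4912, -0.2141, 0.2354]
orientation: [-0.002, 0.548, 0.837, -0.0]
force: [-0.6, 0.5, -1.8]
gripper_width: 0.282
gripper_force: 59.1
```

step_arm(targets=[1,-0.9,-0.3,0,0,1,-0.9,-0.3,0,0,1,-0.9,-0.3,0,0,1,-0.9,-0.3,0,0,1,-0.8,-0.3,0,0,1,-0.5,-0.2,0,0,1,-0.21,-0.19,0,0,1,0,0,0,0])

```text
clock: 32.6
position: [0.5033, -0.4307, 0.2355]
orientation: [-0.002, 0.549, 0.836, 0.0]
force: [0.5, 0.7, -0.9]
gripper_width: 0.288
gripper_force: 59.0
```

```bash
cat > lid.py <<'E'
from h import *
from scipy.optimize import least_squares
import sys
p,d=shot('scene',sys.argv[1]); s=sense(); print(s['gripper_width'],s['force'])
X=cloud('scene',d).reshape(-1,3); c0=s['position'][:2]; zr=s['position'][2]-.0821
for z0 in (.01,.03,.05):
  S=X[(np.hypot(X[:,0]-c0[0],X[:,1]-c0[1])<.08)&(X[:,2]>zr+z0)&(X[:,2]<zr+z0+.015)]
  f=lambda c:np.hypot(S[:,0]-c[0],S[:,1]-c[1])-.0655
  r=least_squares(f,c0,loss='soft_l1',f_scale=.001); print(len(S),r.x.round(4),np.abs(r.fun).mean().round(5))
print('rim z',zr); c=r.x; plan([*(s['position'][:2]+[.5116,-.4252]-c),.138])
E
python3 lid.py s15.png
```

```text
0.2853127732398411 [-0.42203683  1.18588929 -0.0489523 ]
596 [ 0.5046 -0.4273] 0.00062
621 [ 0.5045 -0.4275] 0.00063
1006 [ 0.5058 -0.4257] 0.0022
rim z 0.1540518537220752
clk 32.65 pos [ 0.504  -0.4295  0.2362] ang 23.5 j6 -1.19 yaw units 0.0 alt 0.0 shift [-0.05, 0.14, 2.45]
```

step_arm(targets=[1,-0.02,0.18,0,0,1,0,0,0.3,0,1,0,0,0.4,0,1,0,0,0.2,0,1,0,0,0,0,1,0,0,0,0,1,0,0,0,0,1,0,0,0,0])

```text
clock: 33.45
position: [0.5123, -0.4278, 0.2026]
orientation: [0.001, 0.548, 0.837, -0.0]
force: [0.7, 0.2, -1.3]
gripper_width: 0.287
gripper_force: 59.1
```

```bash
python3 lid.py s16.png
```

```text
0.28095511876609774 [-0.33566883  0.50877911 -1.28105751]
547 [ 0.5139 -0.4247] 0.00064
568 [ 0.5137 -0.4248] 0.00063
898 [ 0.5148 -0.4235] 0.00198
rim z 0.12045050240162447
clk 33.5 pos [ 0.5123 -0.4278  0.2026] ang 23.6 j6 -1.18 yaw units 0.0 alt 0.0 shift [-0.01, -0.09, 1.61]
```

step_arm(targets=[1,0,-0.05,0,0,1,0,0,0.15,0,1,0,0,0.25,0,1,0,0,0.25,0,1,0,0,0.25,0,1,0,0,0.2,0,1,0,0,0.1,0,1,0,0,0,0])

```text
clock: 34.3
position: [0.5098, -0.4278, 0.1525]
orientation: [-0.001, 0.548, 0.837, 0.0]
force: [-0.3, -0.6, -1.5]
gripper_width: 0.288
gripper_force: 59.0
```

step_arm(targets=[1,0,0,0,0,1,0,0,0,0])

```text
clock: 34.5
position: [0.5105, -0.4286, 0.1545]
orientation: [0.001, 0.548, 0.837, -0.0]
force: [-0.4, 0.5, -2.2]
gripper_width: 0.287
gripper_force: 59.1
```

```bash
python3 lid.py s17.png
```

```text
0.2889155735936196 [-0.62057173 -0.72860886 -1.53855785]
496 [ 0.5121 -0.4255] 0.00061
517 [ 0.5119 -0.4255] 0.00068
835 [ 0.5131 -0.4242] 0.00203
rim z 0.07238594861000763
clk 34.55 pos [ 0.5105 -0.4286  0.1545] ang 23.6 j6 -1.19 yaw units 0.0 alt 0.0 shift [-0.01, -0.04, 0.41]
```

Centred within 0.5 mm. Lowering onto the flange.

step_arm(targets=[1,0,0,0.1,0,1,0,0,0.1,0,1,0,0,0.1,0,1,0,0,0.05,0,1,0,0,0,0])

```text
clock: 35.05
position: [0.5098, -0.4279, 0.1388]
orientation: [-0.001, 0.548, 0.837, 0.0]
force: [0.0, 0.1, -1.7]
gripper_width: 0.284
gripper_force: 59.1
```

```bash
python3 lid.py s18.png
```

```text
0.2866004309731445 [-0.44488443 -0.4136513  -1.18243301]
467 [ 0.5114 -0.4248] 0.00061
499 [ 0.5111 -0.4248] 0.00065
855 [ 0.5124 -0.4231] 0.00224
rim z 0.05719030833466665
clk 35.1 pos [ 0.51   -0.4281  0.1393] ang 23.6 j6 -1.19 yaw units 0.0 alt 0.0 shift [-0.04, -0.04, 0.03]
```

step_arm(targets=[1,0,0,0.04,0,1,0,0,0,0,-0.3,0,0,0,0,-0.3,0,0,0,0,-0.3,0,0,0,0,-0.3,0,0,0,0,-0.3,0,0,-0.4,0,-0.3,0,0,-0.8,0])

```text
clock: 35.9
position: [0.5087, -0.4269, 0.1839]
orientation: [-0.003, 0.548, 0.837, 0.001]
force: [-0.4, -0.2, -0.2]
gripper_width: 0.646
gripper_force: 0.0
```

step_arm(targets=[-0.3,0,0,-0.9,0,-0.3,0,0,-0.9,0,-0.3,0,0,0,0,-0.3,0,0,0,0])

```text
clock: 36.3
position: [0.5109, -0.429, 0.2613]
orientation: [0.002, 0.548, 0.837, -0.0]
force: [0.7, -0.0, 0.1]
gripper_width: 0.652
gripper_force: 0.0
```

Run:
```python
from h import *
from scipy.optimize import least_squares
p,d=shot('scene','s19.png'); X=cloud('scene',d).reshape(-1,3); Y=X[np.hypot(X[:,0]-.511,X[:,1]+.425)<.085]
for z0 in (.066,.08,.095,.105):
  S=Y[(Y[:,2]>z0)&(Y[:,2]<z0+.012)]
  r=least_squares(lambda c:np.hypot(S[:,0]-c[0],S[:,1]-c[1])-.0655,[.511,-.425],loss='soft_l1',f_scale=.001); print(z0,len(S),r.x.round(4))
T=Y[(np.hypot(Y[:,0]-.511,Y[:,1]+.425)<.058)&(Y[:,2]>.118)&(Y[:,2]<.134)]
A=np.c_[T[:,:2]-[.511,-.425],np.ones(len(T))]; c=np.linalg.lstsq(A,T[:,2],rcond=None)[0]; print('top plane',c,len(T),np.median(T[:,2]))
K=Y[(np.hypot(Y[:,0]-.511,Y[:,1]+.425)<.02)&(Y[:,2]>.14)&(Y[:,2]<.18)]; print('knob top',K[:,2].max() if len(K) else None)
s=sense(); print(s['position'],s['force'])
cv2.imwrite('pics/c11.png',cv2.resize(p[190:340,310:460],(600,600),interpolation=cv2.INTER_CUBIC)[:,:,::-1])
```

```text
0.066 393 [ 0.5121 -0.4252]
0.08 391 [ 0.5122 -0.4251]
0.095 407 [ 0.5121 -0.4251]
0.105 548 [ 0.5126 -0.4245]
top plane [0.00915172 0.00519034 0.12490374] 2028 0.12475156138040999
knob top 0.16563692552863002
[ 0.51027689 -0.4283889   0.25905079] [-0.59296577  0.63684734 -0.53571183]
```

View pics/c11.png

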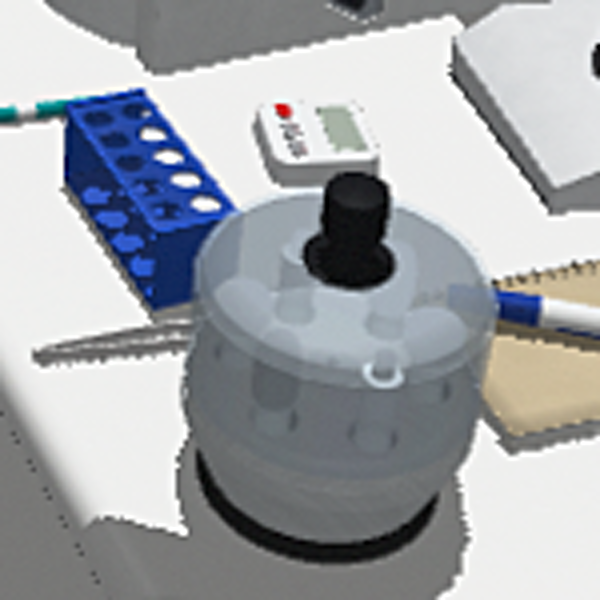

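The lid sits level with its knob at (357,215). The top is at 0.125 (expected 0.126), the tilt is about 0.01 rad, and it is centred within 1 mm. The tubes are inside and the robot is clear.

```bash
python3 -c "
from cell import *
print(close_job())"
```

```text
the job is handed in; nothing more can be done
None
```

I placed all three rack tubes fully down in the wells opposite their twins, set the lid level on the flange (about 1 mm off centre), and handed the job in at about 36 s; no verdict was returned.

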